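# Hold the instrument box against the mounting stand's sprung pad

## Robot

A 7-joint arm with a two-finger parallel gripper is mounted at the origin on the work surface. World frame = base frame: x ahead of the robot, y to its left, z up, the work surface at z = 0. Lengths are in m, angles in rad, forces in N, time in s.
With the tool pointing down it reaches from about 0.425 to 0.8 m from the base axis. Payload 8.3 kg.
Tool frame: the origin (TCP) lies at the very end of the fingers, on their centre line; the grasp point (between the pads) lies 19 mm behind it; z points along the fingers, y is the line along which they close (so a half turn about z gives the same grasp; the last joint's range is limited). The gripper opens to 85 mm and grips with 20 to 120 N. Pads are 22 mm wide; open, the fingers measure 114 mm over their backs; the gripper's body (76 mm by 85 mm) begins 54 mm behind the grasp point. The pads swing forward as they close: fully open they stand 13 mm farther back than shut.
Start: joints at [-1.382, 0.383, 0.016, 1.37, -0.006, 1.388, -0.046], TCP at [0.156, 0.605, 0.231] pointing down, gripper open.
Joint ranges: [-2.95, 2.95], [-0.25, 2.06], [-1.52, 1.56], [0.18, 2.33], [-1.44, 4.58], [0.02, 2.06], [-3.01, 3.01]. Speed limits (rad/s): [2.39, 2.39, 3.01, 3.01, 3.14, 3.14, 3.14].

## Interface

Orientations are given as a unit quaternion [w, x, y, z].
In Python, from cell import env gives the robot as it stands.
- The arm moves only by the tool move_arm, never from a script. Its argument "series" is a list of rows, each a list of 6 numbers: the shift along the tool's x, y, z each as a share of 0.025 m, from -1 to 1, then the turn, a rotation vector about the tool's x, y, z each as a share of 0.08 rad, from -1 to 1. In form: [[x, y, z, wx, wy, wz], ...]. A call has 1 to 10 rows; each row shifts and turns the commanded pose from where the row before left it, along the tool's axes as they then stand; what a row does not reach is not made up. A row lasts 1/12 s, in which the tool goes at most 41.7 mm and 7.16 degrees, less where a joint would pass 70% of its speed; a pose out of reach is approached as far as the arm can. A call with a number of a shift or a turn outside -1 to 1 is refused whole. A call with a gripper value outside its range is refused whole. "hand" is the closure in counts, from 0 (fully open) to 255 (shut), set as the call begins (left out, the last holds). The fingers move at their own pace and stop on an object; "force" is the grip in N (left out, the last holds). Time passes only in rows, so rows that do not move let the fingers close. It gives the time, the measured TCP pose, the force, the opening and the grip force at its end, in the units of the state.
- env.sense(): the state, without advancing time (a new reading comes with each control period).
- env.read_camera(name): name is "scene" or "top" or "wrist"; returns a dict with "image" (384x512x3 uint8, red, green, blue), "range_z" (384x512 float32, m along the optical axis (not along the pixel's ray), 0 where there is no reading), "camera_matrix" (3x3 intrinsics, pixels), "origin" and "attitude" of the camera in the world. Camera axes: x right, y down, z forward; pixel columns grow to the right and rows downward; lengths in m; the calibration is good to about 2 mm. A picture is of the moment at which its call begins.
- env.close_job(): hands the job in; it is judged then, once.
The state is a dict: "time": time; "joints": joint angles; "dq": joint speeds; "joint_efforts": joint torques, N m; "position": TCP position; "tcp_rot": TCP orientation; "wrist_force": force on the tool from outside, world axes, zero at the start; "moment": the same for the moment, N m; "opening": finger opening in m; "grip_force": force on a finger pad.
Only numpy, scipy, OpenCV 4.12 (cv2) and the standard library are available. Lean on these libraries where they do the work, as an engineer would, in place of code of your own. Each camera call takes 0.05 s, during which the arm holds its last target. There are 200 camera calls.

## Task

I am about to screw the instrument box to the upright of the mounting stand and need a third hand. Stack the loose metal case squarely on the case already standing at the foot of the upright and let go of it; then set the grey instrument box flat on top with one end square to the upright, push it along against the sprung pad until the pad is about half-way in (some 9 N, never driven to its stop), and finish while still holding it there steadily. Leave the other things on the bench and the bottom case where they are.

Things in the scene. Friction and masses are not known exactly. Their poses are not given: they have to be found in the camera images.
- stand: Mounting stand fixed to the bench. Origin on the bench surface at the centre of the place where the column of cases stands; z up; its +y axis points horizontally from the column to the upright. Grey base plate 130 (x) x 215 (y) mm, 8 mm thick, reaching from y = -70 to +145 mm. Upright steel plate 110 mm wide (x), its face toward the column at y = +100 mm, top edge 158 mm above the bench.
- pad_face (a point): Centre of the flat front face of the black rubber pad (44 mm wide, 30 mm high) that stands out of the upright on a steel stem; moves with the pad. Axes as the stand's. With the pad free it is at stand x = 0, y = +66 mm, 128 mm above the bench, so it stands 34 mm off the upright's face; pushed half-way in, 19 mm off.
- pad (a joint): How far the sprung pad is pushed in toward the upright (along stand +y), m: 0 free, 0.030 at its stop. Linear spring without preload, 600 N/m: 0.015 (half-way) is 9 N. This is the force that counts; friction of the box on the case below adds some newtons to what the arm feels, and pressing the box down adds more.
- base_case_center (a point): Bottom case, closed, aluminium, 80 (x) x 110 (y) x 50 (z) mm, 2.5 kg (full of weights), loose, standing on the stand's base plate at the foot of the upright, long side along stand y; point at its centre, its top 25 mm above (58 mm above the bench). Do not move it.
- case_center (a point): Loose aluminium case, closed, 60 (x) x 110 (y) x 44 (z) mm, about 0.35 kg, to go on the bottom case; starts flat on the bench; point at its centre, 22 mm above its underside. Either end may face the upright.
- instrument_center (a point): Grey plastic instrument box, closed, with dark display window and four screws on its lid, 60 (x) x 110 (y) x 52 (z) mm, about 0.42 kg; starts flat on the bench; point at its centre, 26 mm above its underside. Standing on the two cases its centre is 128 mm above the bench, level with the pad. Either end may face the upright.
- weight: steel calibration weight with a small knob, 38 mm across, 47 high; bystander; origin at the centre of its underside
- tub: open white plastic tub, 72 mm across, 60 high; bystander; origin at the centre of its underside
- driver: screwdriver, 170 mm long, lying flat; bystander
- bottle: white plastic bottle, 52 mm across, 90 high; bystander; origin at the centre of its underside
- collar: dark steel collar, 48 mm across, 16 high; bystander; origin at the centre of its underside
- block: black rubber test block 50 x 70 x 22 mm; bystander; origin at the centre of its underside
- jar: glass jar with steel cap, 60 mm across, 70 high; bystander; origin at the centre of its underside
There are look-alikes about, which are no part of the job. What is shaped like the part that bears case_center but purple is not meant.

How it is judged:
On the way, in this order (a step that is already met when the one before it is completed fails the run):
1. the loose case stands squarely on the bottom case, let go and at rest (x of case_center in the frame of base_case_center between -0.009 and 0.009 m and y of case_center in the frame of base_case_center between -0.009 and 0.009 m and z of case_center in the frame of base_case_center between 0.043 and 0.051 m and angle between the y axis of case_center and the y axis of base_case_center, either way round below 0.12 rad and angle between case_center's own z axis and vertical below 0.06 rad and contact force between the fingers and case below 0.05 N and linear speed of case below 0.01 m/s), for 0.2 s.
2. the instrument box is on top, pressing the pad (x of instrument_center in the frame of stand between -0.012 and 0.012 m and z of instrument_center in the frame of stand between 0.122 and 0.134 m and angle between the y axis of instrument_center and the y axis of stand, either way round below 0.1 rad and angle between instrument_center's own z axis and vertical below 0.06 rad and contact force between instrument and pad above 2 N), for 0.2 s.
At the end, for the whole second after the job is handed in: Loose case on the bottom case within 9 mm and 0.12 rad; instrument box flat on it (height within 6 mm, tilt under 0.06 rad), within 12 mm sideways and 0.1 rad of square to the upright; the fingers hold it still against the pad with 5.5 to 12.5 N (pad in 9 to 21 mm) through the last second (x of case_center in the frame of base_case_center between -0.009 and 0.009 m and y of case_center in the frame of base_case_center between -0.009 and 0.009 m and z of case_center in the frame of base_case_center between 0.043 and 0.051 m and angle between the y axis of case_center and the y axis of base_case_center, either way round below 0.12 rad and angle between each of case_center, instrument_center's own z axis and vertical below 0.06 rad and x of instrument_center in the frame of stand between -0.012 and 0.012 m and z of instrument_center in the frame of stand between 0.122 and 0.134 m and angle between the y axis of instrument_center and the y axis of stand, either way round below 0.1 rad and contact force between instrument and pad between 5.5 and 12.5 N and value of joint pad between 0.009 and 0.021 m and contact force between the fingers and instrument above 1 N and linear speed of instrument below 0.01 m/s); the arm keeps its last pose, push and grip.
It fails at once if the pad is driven to its stop (value of joint pad above 0.028 m).
It fails at once if the bottom case is shifted more than 12 mm (distance of base_case_center from where it was at the start of the episode above 0.012 m).
It fails at once if another thing on the bench is moved more than 25 mm (distance of any of weight, tub, driver, bottle, collar, block, jar from where it was at the start of the episode above 0.025 m).
It also fails if it takes over 61 s, if anything falls off the work surface, if the arm or the gripper's body presses on something with over 40 N, if the wrist force passes 120 N, or if a joint passes its speed limit or range.

## Working session

There is one attempt and no reset: what is moved stays moved. The work goes in short steps, Python scripts to look and compute and a tool call to move; the robot and the scene stay as the last step left them, time stands still between calls to the robot, and variables do not carry over. Pictures are saved under pics/ and viewed, at most 10 in all, crops included, and the job is handed in when it is done.

Besides the shell and the picture viewer there is one more tool, called after "Request:" by a JSON object that holds its "fn" and its "kwargs". move_arm: Moves the arm, as the interface text tells. Shift numbers are shares of 0.025 m and turn numbers shares of 0.08 rad, none past 1 either way. Its arguments: {"type":"object","properties":{"series":{"type":"array"},"hand":{"type":"number"},"force":{"type":"number"}},"required":["series"]}

```bash
ls; mkdir -p pics; cat > h.py <<'E'
import numpy as np, cv2
from cell import env
from scipy.spatial.transform import Rotation as R
def Rm(a):
    a=np.array(a,float)
    return a if a.shape==(3,3) else R.from_quat(a[[1,2,3,0]]).as_matrix()
def cloud(c):
    K=np.array(c["camera_matrix"]); d=c["range_z"]; v,u=np.mgrid[:d.shape[0],:d.shape[1]]
    p=np.stack([(u-K[0,2])/K[0,0]*d,(v-K[1,2])/K[1,1]*d,d],-1)
    w=p@Rm(c["attitude"]).T+np.array(c["origin"]); w[d<=0]=np.nan
    return w
def save(n,im): cv2.imwrite("pics/"+n,im[...,::-1])
E
python3 - <<'E'
from h import *
s=env.sense(); print(s)
for n in ("scene","top"):
    c=env.read_camera(n); np.savez(n+"0.npz",**c); save(n+"0.png",c["image"]); print(n,c["origin"],c["attitude"],c["camera_matrix"])
a=np.hstack([cv2.imread("pics/scene0.png"),cv2.imread("pics/top0.png")])
E
```

```text
pics
{'time': 0.0, 'joints': array([-1.38189637,  0.38424018,  0.01642092,  1.37121258, -0.00629168,
        1.38820108, -0.04651439]), 'dq': array([ 2.02392962e-03,  9.59172988e-04, -1.95479294e-03,  1.83437215e-05,
       -6.62733576e-04,  3.58529057e-06,  9.58211290e-04]), 'joint_efforts': array([-2.39837027e-04, -6.27593422e+01,  8.43756236e-01, -3.71828735e+01,
        1.63416239e-02,  1.40328714e-02, -5.99633250e-07]), 'position': array([0.15558189, 0.60478058, 0.23025153]), 'tcp_rot': array([-9.44585486e-05,  1.25564119e-01,  9.92084997e-01, -1.00105939e-03]), 'wrist_force': array([-0.94850378, -0.08988347, -0.44474798]), 'moment': array([0.0001946 , 0.0497724 , 0.01532849]), 'grip_force': 0.0, 'opening': 0.0853173468079634}
scene [1.01473404 0.19223124 0.82434312] [-0.16102067  0.42171257  0.83914368 -0.3034283 ] [[352.93986694   0.         254.60100119]
 [  0.         352.93986694 194.75518979]
 [  0.           0.           1.        ]]
top [ 0.33229806 -0.13422099  1.19999319] [-0.0584193   0.70911651 -0.69911234  0.07058963] [[392.75257586   0.         252.02662432]
 [  0.         392.75257586 195.21415347]
 [  0.           0.           1.        ]]
```

View pics/scene0.png

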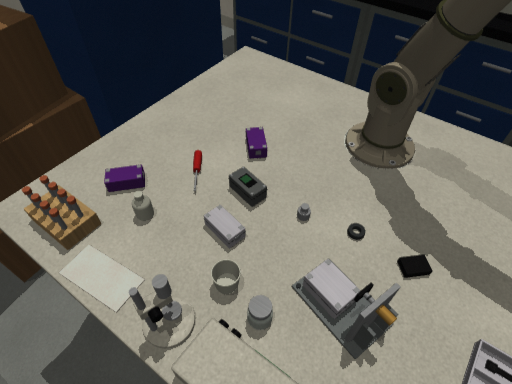

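View pics/top0.png

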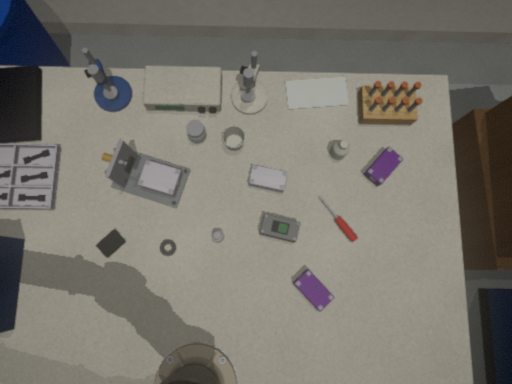

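The case shows at top px (268,178), the instrument box at (280,227), and the stand at (150,175) with its upright on the left, toward (122,165). The purple cases at (384,166) and (314,290) are the look-alikes.

```bash
python3 - <<'E'
from h import *
c=dict(np.load("top0.npz")); w=cloud(c)
sc=dict(np.load("scene0.npz")); ws=cloud(sc)
b=w[200:240,190:210]; print("bench z",np.nanmedian(b[...,2]))
def fit(w,u0,u1,v0,v1,z0,z1,nm):
    r=w[v0:v1,u0:u1]; m=(r[...,2]>z0)&(r[...,2]<z1)
    m=cv2.morphologyEx(m.astype(np.uint8),cv2.MORPH_OPEN,np.ones((2,2)))
    n,l,st,_=cv2.connectedComponentsWithStats(m,connectivity=4); k=1+np.argmax(st[1:,4]); p=r[l==k]
    q=p[:,:2].astype(np.float32); rc=cv2.minAreaRect(q*1000)
    bx=cv2.boxPoints(rc); e=[bx[1]-bx[0],bx[2]-bx[1]]; L=max(e,key=np.linalg.norm)
    print(nm,len(p),"c",np.round(np.array(rc[0])/1000,4),"size",np.round(rc[1],1),"long ax deg",round(np.degrees(np.arctan2(L[1],L[0]))%180,1),"z",np.round(np.nanmedian(p[:,2]),4),"mean",np.round(q.mean(0),4))
fit(w,240,295,155,200,.036,.052,"case")
fit(w,250,310,205,250,.042,.062,"instr")
fit(w,130,190,155,205,.048,.068,"base")
fit(w,105,140,140,195,.145,.17,"upr")
fit(w,105,200,130,215,.003,.016,"plate")
fit(ws,195,250,200,250,.036,.052,"case S")
fit(ws,220,275,160,210,.042,.062,"instr S")
fit(ws,290,370,250,330,.05,.066,"base S")
# others: near objects by clusters z>0.01
m=((w[...,2]>.008)&(w[...,2]<.3)).astype(np.uint8); n,l,st,ce=cv2.connectedComponentsWithStats(m)
for k in range(1,n):
    if st[k,4]>30:
        p=w[l==k]; print(np.round(ce[k]),st[k,4],np.round(np.median(p,0),3),np.round(p[:,2].max(),3))
i=cv2.resize(c["image"][120:260,90:310],None,fx=3.6,fy=3.6,interpolation=cv2.INTER_CUBIC); save("crop.png",i)
E
```

```text
bench z -0.0003030584097922784
case 703 c [ 0.5996 -0.2056] size [113.3  58.1] long ax deg 79.6 z 0.0431 mean [nan nan]
instr 764 c [ 0.4501 -0.2431] size [116.1  64. ] long ax deg 77.9 z 0.0513 mean [nan nan]
base 985 c [0.5958 0.126 ] size [114.   77.7] long ax deg 72.6 z 0.0574 mean [nan nan]
upr 234 c [0.6476 0.2458] size [ 66.9 144.9] long ax deg 162.3 z 0.1549 mean [nan nan]
plate 1233 c [0.6001 0.1567] size [212.1 130.4] long ax deg 73.0 z 0.0075 mean [nan nan]
case S 775 c [ 0.5964 -0.1951] size [107.8  78.4] long ax deg 79.2 z 0.045 mean [nan nan]
instr S 623 c [ 0.4386 -0.2292] size [105.8  90.3] long ax deg 77.7 z 0.0532 mean [nan nan]
base S 1510 c [0.6009 0.1318] size [118.3  77.1] long ax deg 72.9 z 0.0591 mean [nan nan]
[107.  86.] 1450 [0.868 0.292 0.021] 0.212
[250.  89.] 1323 [ 0.868 -0.143  0.02 ] 0.211
[ 23. 126.] 4560 [0.768 0.567 0.033] 0.044
[183.  88.] 3486 [0.876 0.066 0.059] 0.068
[389. 103.] 2326 [ 0.831 -0.569  0.05 ] 0.127
[196. 132.] 383 [0.736 0.019 0.067] 0.076
[234. 136.] 281 [ 0.741 -0.095  0.044] 0.065
[144. 173.] 2555 [0.6   0.167 0.058] 0.163
[340. 150.] 296 [ 0.687 -0.416  0.06 ] 0.096
[384. 166.] 777 [ 0.642 -0.554  0.043] 0.05
[268. 178.] 778 [ 0.599 -0.201  0.043] 0.05
[ 34. 177.] 124 [0.599 0.519 0.011] 0.016
[ 33. 197.] 124 [0.535 0.511 0.01 ] 0.016
[144. 195.] 31 [0.548 0.172 0.009] 0.013
[343. 225.] 290 [ 0.457 -0.432  0.021] 0.031
[280. 228.] 809 [ 0.448 -0.236  0.051] 0.059
[218. 235.] 127 [ 0.425 -0.053  0.03 ] 0.051
[110. 243.] 438 [0.399 0.265 0.022] 0.028
[  9. 280.] 1749 [0.298 0.529 0.056] 0.125
[168. 248.] 152 [0.388 0.097 0.016] 0.022
[314. 290.] 865 [ 0.272 -0.334  0.043] 0.05
[196. 367.] 2492 [ 0.067 -0.008  0.016] 0.248
```

View pics/crop.png

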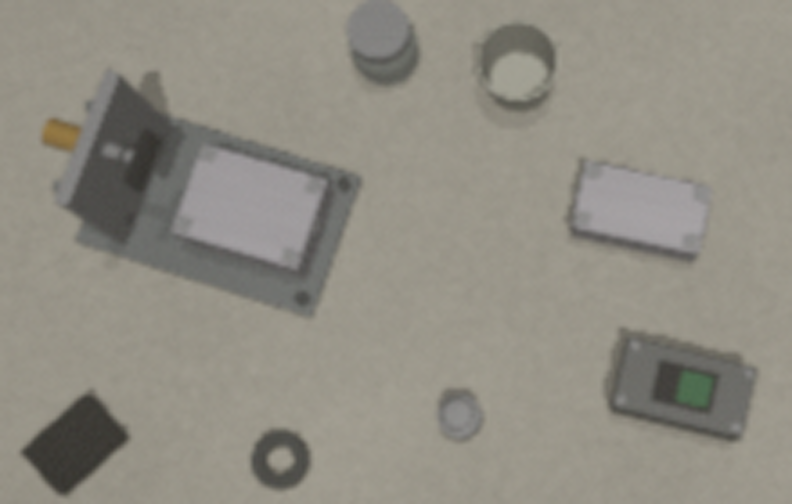

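```bash
cat >> h.py <<'E'
def plan(wps,start=None,step=1.0,wstep=1.0):
    """wps: list of (x,y,z,azimuth deg of tool y); prints rows in tool axes, tool pointing down"""
    s=env.sense(); p=np.array(s["position"]); Q=Rm(s["tcp_rot"])
    if start is not None: p=np.array(start[:3]); Q=down(start[3])
    out=[]
    for x,y,z,a in wps:
        T=np.array([x,y,z]); G=down(a)
        while 1:
            d=T-p; r=R.from_matrix(Q.T@G).as_rotvec()
            n=max(np.abs(Q.T@d).max()/(.025*step),np.abs(r).max()/(.08*wstep))
            if np.linalg.norm(d)<.0004 and np.linalg.norm(r)<.002: break
            f=1/max(1,np.ceil(n-.02))
            row=np.clip(np.round(np.r_[Q.T@d*f/.025,r*f/.08],2),-1,1)+0.
            out.append(row.tolist()); p=p+Q@row[:3]*.025; Q=Q@R.from_rotvec(row[3:]*.08).as_matrix()
    for i in range(0,len(out),10): print("["+",".join("["+",".join("%g"%v for v in r)+"]" for r in out[i:i+10])+"]")
def down(a):
    a=np.radians(a); y=np.array([np.cos(a),np.sin(a),0]); z=np.array([0,0,-1.]); return np.stack([np.cross(y,z),y,z],1)
E
python3 - <<'E'
from h import *
plan([(.52,.28,.23,33),(.6,-.2,.23,-10.5)])
E
```

```text
[[-0.96,-0.5,0,0,0,0.52],[-0.98,-0.46,0,0,0,0.52],[-0.94,-0.39,0,0,0,0.49],[-0.96,-0.35,0,0,0,0.48],[-0.97,-0.32,0,0,0,0.49],[-0.98,-0.28,0,0,0,0.48],[-0.99,-0.24,0,0,0,0.49],[-0.93,-0.19,0,0,0,0.45],[-0.93,-0.15,0,0,0,0.45],[-0.94,-0.12,0,0,0,0.45]]
[[-0.94,-0.08,0,0,0,0.45],[-0.94,-0.05,0,0,0,0.45],[-0.94,-0.02,0,0,0,0.45],[-0.94,0.02,0,0,0,0.45],[-0.94,0.05,0.01,0,0,0.44],[-0.94,0.08,0,0,0,0.45],[-0.94,0.12,0.01,0,0,0.44],[-0.93,0.15,0,-0.01,0,0.45],[-0.93,0.18,0.01,0,0.01,0.44],[-0.91,0.22,0,-0.01,0,0.45]]
[[-0.99,-0.43,0,0,0,0.53],[-0.95,-0.37,0,0,0,0.5],[-0.97,-0.33,0,0,0,0.5],[-0.98,-0.29,0,0,0,0.5],[-0.99,-0.25,0,0,0,0.5],[-1,-0.21,0,0,0,0.5],[-0.94,-0.16,0,0,0,0.46],[-0.94,-0.12,0,0,0,0.46],[-0.94,-0.09,0,0,0,0.46],[-0.95,-0.06,0,0,0,0.46]]
[[-0.95,-0.02,0,0,0,0.46],[-0.95,0.02,0,0,0,0.46],[-0.95,0.05,0,0,0,0.46],[-0.94,0.08,0,0,0,0.46],[-0.94,0.12,0,0,0,0.46],[-0.94,0.15,0,0,0,0.46],[-0.93,0.19,0,0,0,0.46],[-0.92,0.22,0,0,0,0.47],[-0.91,0.26,0,0,0,0.46],[-0.9,0.29,0.01,0.01,0,0.47]]
```

Request:
{"fn": "move_arm", "kwargs": {"series": [[-0.96,-0.5,0,0,0,0.52],[-0.98,-0.46,0,0,0,0.52],[-0.94,-0.39,0,0,0,0.49],[-0.96,-0.35,0,0,0,0.48],[-0.97,-0.32,0,0,0,0.49],[-0.98,-0.28,0,0,0,0.48],[-0.99,-0.24,0,0,0,0.49],[-0.93,-0.19,0,0,0,0.45],[-0.93,-0.15,0,0,0,0.45],[-0.94,-0.12,0,0,0,0.45]], "hand": 0}}

```text
time: 0.93
position: [0.3446, 0.4359, 0.2309]
tcp_rot: [-0.0, 0.314, 0.949, -0.0]
wrist_force: [0.4, 0.1, 0.3]
opening: 0.0854
grip_force: 0.0
```

Request:
{"fn": "move_arm", "kwargs": {"series": [[-0.94,-0.08,0,0,0,0.45],[-0.94,-0.05,0,0,0,0.45],[-0.94,-0.02,0,0,0,0.45],[-0.94,0.02,0,0,0,0.45],[-0.94,0.05,0,0,0,0.44],[-0.94,0.08,0,0,0,0.45],[-0.94,0.12,0,0,0,0.44],[-0.93,0.15,0,0,0,0.45],[-0.93,0.18,0,0,0,0.44],[-0.91,0.22,0,0,0,0.45]]}}

```text
time: 1.77
position: [0.5206, 0.2794, 0.2309]
tcp_rot: [-0.0, 0.478, 0.878, -0.0]
wrist_force: [0.7, -0.4, -0.9]
opening: 0.0856
grip_force: 0.0
```

```bash
python3 - <<'E'
from h import *
s=env.sense(); print(s["joints"],s["position"],s["tcp_rot"])
c=env.read_camera("wrist"); np.savez("wr0.npz",**c); save("wr0.png",c["image"]); print(c["origin"])
plan([(.6,-.2,.23,-10.5)])
E
```

```text
[-0.83633276  0.31865073  0.37489987  1.48357833 -0.11741764  1.36245379
  0.11996884] [0.52056089 0.27944267 0.23086995] [-2.02494204e-04  4.77942380e-01  8.78391078e-01 -3.93465371e-04]
[0.480173   0.34377597 0.37429854]
[[-0.98,-0.42,0.01,0,0,0.52],[-1,-0.38,0.01,0,0,0.52],[-0.95,-0.32,0,0,0,0.49],[-0.96,-0.28,0,0,0,0.49],[-0.98,-0.24,0.01,0,0,0.49],[-0.98,-0.21,0,0,0,0.49],[-0.99,-0.17,0.01,0,0,0.49],[-1,-0.13,0,0,0,0.49],[-1,-0.09,0.01,0,0,0.49],[-0.91,-0.04,0,0,0,0.44]]
[[-0.91,-0.01,0,0,0,0.44],[-0.91,0.02,0.01,0,0,0.45],[-0.91,0.05,0,0,0,0.44],[-0.91,0.08,0.01,0,0.01,0.45],[-0.91,0.12,0,0,0,0.44],[-0.9,0.15,0,0,0.01,0.45],[-0.9,0.18,0,0,0,0.44],[-0.89,0.21,0.01,0.01,0,0.45],[-0.88,0.25,0,0,0.01,0.44],[-0.88,0.27,0.01,0.01,0,0.45]]
```

Request:
{"fn": "move_arm", "kwargs": {"series": [[-0.98,-0.42,0,0,0,0.52],[-1,-0.38,0,0,0,0.52],[-0.95,-0.32,0,0,0,0.49],[-0.96,-0.28,0,0,0,0.49],[-0.98,-0.24,0,0,0,0.49],[-0.98,-0.21,0,0,0,0.49],[-0.99,-0.17,0,0,0,0.49],[-1,-0.13,0,0,0,0.49],[-1,-0.09,0,0,0,0.49],[-0.91,-0.04,0,0,0,0.44]]}}

```text
time: 2.65
position: [0.5622, 0.0298, 0.2313]
tcp_rot: [-0.0, 0.641, 0.768, -0.0]
wrist_force: [0.6, -0.1, 0.2]
opening: 0.0853
grip_force: 0.0
```

Request:
{"fn": "move_arm", "kwargs": {"series": [[-0.91,0,0,0,0,0.44],[-0.91,0.02,0,0,0,0.45],[-0.91,0.05,0,0,0,0.44],[-0.91,0.08,0,0,0,0.45],[-0.91,0.12,0,0,0,0.44],[-0.9,0.15,0,0,0,0.45],[-0.9,0.18,0,0,0,0.44],[-0.89,0.21,0,0,0,0.45],[-0.88,0.25,0,0,0,0.44],[-0.88,0.27,0,0,0,0.45]]}}

```text
time: 3.48
position: [0.6006, -0.1946, 0.2312]
tcp_rot: [-0.0, 0.766, 0.642, 0.0]
wrist_force: [-0.2, -0.9, 0.7]
opening: 0.0853
grip_force: 0.0
```

```bash
python3 - <<'E'
from h import *
s=env.sense(); print(s["joints"],s["position"],s["tcp_rot"])
c=env.read_camera("wrist"); np.savez("wr1.npz",**c); save("wr1.png",c["image"]); print(c["origin"],c["attitude"],c["camera_matrix"])
o=np.load("wr0.npz")
cv2.imwrite("pics/w2.png",cv2.resize(np.hstack([o["image"],c["image"]])[...,::-1],(800,300),interpolation=cv2.INTER_AREA))
E
```

```text
[-0.21571238  0.45962109  0.69619615  1.37470058 -0.29249008  1.41130679
  0.2997865 ] [ 0.60062334 -0.1945743   0.2311674 ] [-2.29091362e-04  7.66295502e-01  6.42488250e-01  4.64989204e-07]
[ 0.61535221 -0.11921206  0.37462139] [ 0.15102389  0.9846828  -0.08603698 -0.01375496] [[312.94116136   0.         250.8951239 ]
 [  0.         312.94116136 195.60686481]
 [  0.           0.           1.        ]]
```

View pics/w2.png

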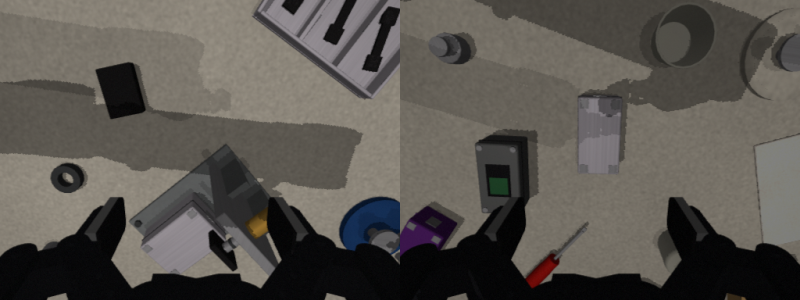

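The left half shows the stand. The right half shows the case near full-res px (256,172) and the instrument box near (128,225), partly hidden by a finger.

```bash
cat >> h.py <<'E'
def fit(w,u0,u1,v0,v1,z0,z1,nm):
    r=w[v0:v1,u0:u1]; m=(r[...,2]>z0)&(r[...,2]<z1)
    m=cv2.morphologyEx(m.astype(np.uint8),cv2.MORPH_OPEN,np.ones((3,3)))
    n,l,st,_=cv2.connectedComponentsWithStats(m,connectivity=4); k=1+np.argmax(st[1:,4]); p=r[l==k]
    q=p[:,:2].astype(np.float32); rc=cv2.minAreaRect(q*1000)
    bx=cv2.boxPoints(rc); e=[bx[1]-bx[0],bx[2]-bx[1]]; L=max(e,key=np.linalg.norm)
    print(nm,len(p),"c",np.round(np.array(rc[0])/1000,4),"size",np.round(rc[1],1),"long ax deg",round(np.degrees(np.arctan2(L[1],L[0]))%180,1),"z",np.round(np.median(p[:,2]),4),"mean",np.round(q.mean(0),4))
E
python3 - <<'E'
from h import *
c=dict(np.load("wr1.npz")); w=cloud(c); print("bench",np.nanmedian(w[120:160,180:210,2]))
fit(w,215,310,100,240,.037,.052,"case")
fit(w,80,175,160,275,.044,.062,"instr")
c=dict(np.load("wr0.npz")); w=cloud(c)
fit(w,150,330,180,370,.05,.066,"base")
E
```

```text
bench 0.0007969976223663744
case 5395 c [ 0.6045 -0.1999] size [110.   59.6] long ax deg 78.7 z 0.0447 mean [ 0.6048 -0.1966]
instr 4415 c [ 0.4525 -0.235 ] size [109.9  60.2] long ax deg 77.0 z 0.0529 mean [ 0.4545 -0.225 ]
base 4995 c [0.5962 0.1259] size [110.3  80.6] long ax deg 74.3 z 0.0585 mean [0.5915 0.1285]
```

```bash
python3 - <<'E'
from h import *
plan([(.6043,-.2,.08,-11.3),(.6043,-.2,.012,-11.3)])
E
```

```text
[[0.01,0.03,0.86,0,0.01,0.02],[0.01,0.03,0.86,0,0,0.02],[0.01,0.03,0.86,0,0.01,0.03],[0.01,0.02,0.87,0,0,0.02],[0.01,0.03,0.86,0,0.01,0.03],[0,0.02,0.87,0,0,0.02],[0.01,0.03,0.86,0,0.01,0.03],[0,0,0.91,0,0,0],[0,0,0.91,0,0,0],[0,0,0.9,0,0,0]]
```

Request:
{"fn": "move_arm", "kwargs": {"series": [[0,0.03,0.86,0,0,0.02],[0,0.03,0.86,0,0,0.02],[0,0.03,0.86,0,0,0.03],[0,0.02,0.87,0,0,0.02],[0,0.03,0.86,0,0,0.03],[0,0.02,0.87,0,0,0.02],[0,0.03,0.86,0,0,0.03],[0,0,0,0,0,0]]}}

```text
time: 4.2
position: [0.6027, -0.1929, 0.0756]
tcp_rot: [-0.003, 0.77, 0.638, -0.002]
wrist_force: [-0.9, 0.7, -0.7]
opening: 0.085
grip_force: 0.0
```

```bash
python3 - <<'E'
from h import *
s=env.sense(); print(s["position"],s["tcp_rot"])
plan([(.6043,-.2,.012,-11.3)])
E
```

```text
[ 0.60266818 -0.19293724  0.07555404] [-0.00306596  0.77004652  0.63797656 -0.00220515]
[[-0.09,0.05,0.85,-0.03,0,0.04],[-0.09,0.04,0.85,-0.03,0,0.04],[-0.09,0.04,0.84,-0.03,-0.01,0.05]]
```

Request:
{"fn": "move_arm", "kwargs": {"series": [[-0.1,0.05,0.8,-0.03,0,0.04],[-0.1,0.05,0.8,-0.03,0,0.04],[-0.1,0.04,0.8,-0.03,0,0.04],[0,0,0,0,0,0],[0,0,0,0,0,0]]}}

```text
time: 4.62
position: [0.6073, -0.2023, 0.0206]
tcp_rot: [0.002, 0.773, 0.634, 0.002]
wrist_force: [0.4, -0.2, 0.9]
opening: 0.0852
grip_force: 0.0
```

```bash
python3 - <<'E'
from h import *
s=env.sense(); print(s["position"],s["tcp_rot"],s["joints"])
plan([(.6043,-.2,.012,-11.3)])
E
```

```text
[ 0.60726557 -0.20227343  0.02064741] [0.00223642 0.7730919  0.63428765 0.00175998] [-0.15567328  0.6571225   0.60920251  1.58780333 -0.42213123  1.02522134
  0.37928266]
[[0.07,-0.14,0.35,0.07,0,0.01]]
```

Request:
{"fn": "move_arm", "kwargs": {"series": [[0.07,-0.1,0.35,0.05,0,0],[0,0,0,0,0,0],[0,0,0,0,0,0]]}}

```text
time: 4.87
position: [0.6062, -0.1995, 0.0123]
tcp_rot: [0.001, 0.773, 0.635, 0.001]
wrist_force: [-0.3, 0.1, 0.3]
opening: 0.0854
grip_force: 0.0
```

Request:
{"fn": "move_arm", "kwargs": {"series": [[0,0,0,0,0,0],[0,0,0,0,0,0],[0,0,0,0,0,0],[0,0,0,0,0,0],[0,0,0,0,0,0],[0,0,0,0,0,0]], "hand": 255, "force": 40}}

```text
time: 5.37
position: [0.606, -0.2, 0.0123]
tcp_rot: [0.001, 0.773, 0.634, 0.001]
wrist_force: [-1.6, 1.6, 5.1]
opening: 0.0594
grip_force: 45.1
```

```bash
python3 - <<'E'
from h import *
s=env.sense(); print(s["position"],s["tcp_rot"],s["opening"],s["wrist_force"])
print((Rm(s["tcp_rot"])).round(4))
E
```

```text
[ 0.60602711 -0.1999502   0.01232218] [0.00138934 0.77292703 0.63449214 0.00126006] 0.05941908061252231 [-1.56025033  1.58106276  5.12893971]
[[ 1.948e-01  9.808e-01  3.700e-03]
 [ 9.808e-01 -1.948e-01 -5.000e-04]
 [ 2.000e-04  3.700e-03 -1.000e+00]]
```

```bash
python3 - <<'E'
from h import *
plan([(.606,-.2,.06,-11.2),(.585,-.08,.2,-14),(.56,.0,.2,-16.5)])
E
```

```text
[[0,0,-0.95,0.02,0,0],[0,0,-0.96,0.03,0,-0.01],[0.76,-0.29,-0.93,0,0,0.1],[0.75,-0.3,-0.93,0,0,0.1],[0.75,-0.3,-0.93,0,0,0.1],[0.75,-0.31,-0.94,0,0,0.1],[0.75,-0.32,-0.93,0,0,0.11],[0.75,-0.32,-0.94,0,0,0.1],[0.95,-0.58,0,0,0,0.18],[0.95,-0.6,0,0,0,0.18]]
[[0.94,-0.61,0.01,0,0,0.19]]
```

Request:
{"fn": "move_arm", "kwargs": {"series": [[0,0,-0.95,0,0,0],[0,0,-0.95,0,0,0],[0.76,-0.3,-0.93,0,0,0.1],[0.75,-0.3,-0.93,0,0,0.1],[0.75,-0.3,-0.93,0,0,0.1],[0.75,-0.3,-0.93,0,0,0.1],[0.75,-0.32,-0.93,0,0,0.1],[0.75,-0.32,-0.93,0,0,0.1],[0.95,-0.6,0,0,0,0.2],[0.95,-0.6,0,0,0,0.2]]}}

```text
time: 6.2
position: [0.5675, -0.0261, 0.1997]
tcp_rot: [0.002, 0.798, 0.602, 0.002]
wrist_force: [0.3, 0.4, -4.6]
opening: 0.0595
grip_force: 45.4
```

Request:
{"fn": "move_arm", "kwargs": {"series": [[0.95,-0.6,0,0,0,0.2],[0,0,0,0,0,0],[0,0,0,0,0,0]]}}

```text
time: 6.45
position: [0.5587, 0.0032, 0.1978]
tcp_rot: [0.0, 0.801, 0.598, 0.001]
wrist_force: [1.2, -1.2, -2.7]
opening: 0.0592
grip_force: 45.3
```

```bash
python3 - <<'E'
from h import *
s=env.sense(); print(s["position"],s["tcp_rot"],s["opening"],s["wrist_force"],s["joints"])
c=env.read_camera("wrist"); np.savez("wr2.npz",**c); w=cloud(c)
save("wr2.png",c["image"])
for q in [(.05,.066),(.004,.014),(.145,.175)]:
    fit(w,80,430,0,384,*q,str(q))
E
```

```text
[0.55867574 0.00324489 0.19775808] [4.56075598e-04 8.01171439e-01 5.98434013e-01 9.22104186e-04] 0.059192426752266165 [ 1.18643614 -1.18976614 -2.67460343] [-0.62137606  0.29821635  0.6917733   1.63564192 -0.19758415  1.27696089
 -0.18185001]
(0.05, 0.066) 9795 c [0.5923 0.1104] size [78.7 80.2] long ax deg 164.4 z 0.0588 mean [0.5925 0.1117]
(0.004, 0.014) 5466 c [0.5886 0.1104] size [105.6 130.5] long ax deg 163.4 z 0.0088 mean [0.5811 0.1045]Traceback (most recent call last):
  File "<stdin>", line 6, in <module>
  File "h.py", line 33, in fit
    n,l,st,_=cv2.connectedComponentsWithStats(m,connectivity=4); k=1+np.argmax(st[1:,4]); p=r[l==k]
                                                                     ~~~~~~~~~^^^^^^^^^^
    return _wrapfunc(a, 'argmax', axis=axis, out=out, **kwds)
    return bound(*args, **kwds)
ValueError: attempt to get argmax of an empty sequence
```

View pics/wr2.png

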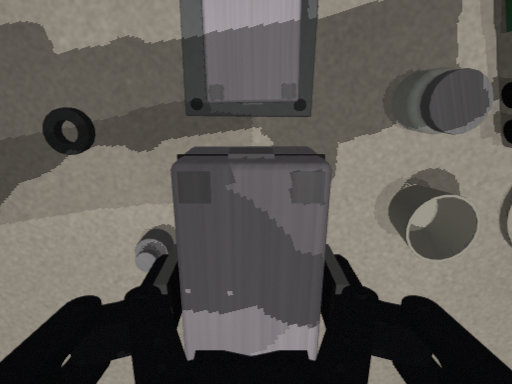

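The base case's near end is at rows 0–105, columns 200–300, and the held case is square in the fingers. The base centre works out at (0.596, 0.126), axis 74.3°, which agrees with the earlier fit.

```bash
python3 - <<'E'
from h import *
plan([(.5963,.1257,.15,-15.7),(.5963,.1257,.09,-15.7)])
E
```

```text
[[0.87,0,0.32,0.01,0,-0.03],[0.87,0,0.32,0,0,-0.04],[0.86,0.01,0.32,0.01,0,-0.03],[0.87,0.01,0.32,0,0,-0.04],[0.86,0.01,0.32,0.01,0,-0.03],[0.87,0.01,0.32,0,0,-0.04],[0,0,0.8,0,0,0],[0,0,0.8,0,0,0],[0,0,0.8,0,0,0]]
```

Request:
{"fn": "move_arm", "kwargs": {"series": [[0.87,0,0.32,0,0,-0.03],[0.87,0,0.32,0,0,-0.04],[0.86,0,0.32,0,0,-0.03],[0.87,0,0.32,0,0,-0.04],[0.86,0,0.32,0,0,-0.03],[0.87,0,0.32,0,0,-0.04],[0,0,0.8,0,0,0],[0,0,0.8,0,0,0],[0,0,0.6,0,0,0],[0,0,0,0,0,0]]}}

```text
time: 7.33
position: [0.5941, 0.1245, 0.091]
tcp_rot: [0.0, 0.798, 0.603, -0.002]
wrist_force: [-0.1, -0.3, -4.3]
opening: 0.0594
grip_force: 45.2
```

Request:
{"fn": "move_arm", "kwargs": {"series": [[0,0,0,0,0,0],[0,0,0,0,0,0]]}}

```text
time: 7.5
position: [0.597, 0.1248, 0.0961]
tcp_rot: [0.002, 0.798, 0.603, 0.001]
wrist_force: [0.9, -0.4, -2.4]
opening: 0.0594
grip_force: 45.2
```

```bash
python3 - <<'E'
from h import *
s=env.sense(); print(s["position"],s["wrist_force"])
plan([(.5963,.1257,.0715,-15.7)],step=.3)
E
```

```text
[0.5970293  0.12483639 0.09609638] [ 0.8829728  -0.38205356 -2.44460795]
[[0.01,-0.01,0.25,0.01,0,-0.01],[0.01,-0.01,0.24,0.01,0,-0.01],[0,-0.01,0.25,0.02,0,0],[0.01,-0.01,0.24,0.01,0,-0.01]]
```

Request:
{"fn": "move_arm", "kwargs": {"series": [[0.01,0,0.25,0,0,0],[0.01,0,0.25,0,0,0],[0,0,0.22,0,0,0],[0,0,0.2,0,0,0],[0,0,0,0,0,0],[0,0,0,0,0,0]]}}

```text
time: 8.0
position: [0.5961, 0.1257, 0.0718]
tcp_rot: [0.001, 0.797, 0.603, 0.001]
wrist_force: [0.5, 0.1, -3.8]
opening: 0.0595
grip_force: 45.3
```

```bash
python3 - <<'E'
from h import *
s=env.sense(); print(s["position"],s["wrist_force"])
plan([(.5963,.1257,.0705,-15.7)],step=.1)
E
```

```text
[0.59608519 0.12572503 0.07183835] [ 0.47001187  0.10387407 -3.83899892]
[[0,0.01,0.05,0.03,0,-0.02]]
```

Request:
{"fn": "move_arm", "kwargs": {"series": [[0,0,0.05,0,0,0],[0,0,0.03,0,0,0],[0,0,0,0,0,0]]}}

```text
time: 8.25
position: [0.5966, 0.1258, 0.0704]
tcp_rot: [0.001, 0.797, 0.603, 0.001]
wrist_force: [0.4, 0.3, -3.2]
opening: 0.0593
grip_force: 45.4
```

Request:
{"fn": "move_arm", "kwargs": {"series": [[0,0,0.04,0,0,0],[0,0,0,0,0,0],[0,0,0,0,0,0]]}}

```text
time: 8.5
position: [0.5966, 0.1259, 0.0703]
tcp_rot: [0.001, 0.797, 0.603, 0.001]
wrist_force: [-4.4, 0.0, 6.1]
opening: 0.0595
grip_force: 46.4
```

Request:
{"fn": "move_arm", "kwargs": {"series": [[0,0,0,0,0,0],[0,0,0,0,0,0],[0,0,0,0,0,0],[0,0,0,0,0,0],[0,0,-0.4,0,0,0],[0,0,-1,0,0,0],[0,0,-1,0,0,0],[0,0,-1,0,0,0],[0,0,-1,0,0,0]], "hand": 0}}

```text
time: 9.25
position: [0.5961, 0.1256, 0.1813]
tcp_rot: [0.001, 0.798, 0.603, 0.001]
wrist_force: [0.3, -0.1, -0.7]
opening: 0.0855
grip_force: 0.0
```

```bash
python3 - <<'E'
from h import *
s=env.sense(); print(s["position"])
plan([(.565,0,.23,-15.7)])
E
```

```text
[0.59612489 0.12564698 0.18128571]
[[-0.86,0.03,-0.32,0.01,0,0],[-0.86,0.03,-0.33,0.01,0,0],[-0.86,0.03,-0.32,0.01,0,-0.01],[-0.86,0.03,-0.33,0.01,0,0],[-0.87,0.03,-0.33,0,0,-0.01],[-0.86,0.02,-0.32,0.01,0,0]]
```

Request:
{"fn": "move_arm", "kwargs": {"series": [[-0.86,0,-0.65,0,0,0],[-0.86,0,-0.65,0,0,0],[-0.86,0,-0.65,0,0,0],[-0.86,0,-0.65,0,0,0],[-0.86,0,-0.65,0,0,0],[0,0,0,0,0,0]]}}

```text
time: 9.75
position: [0.5672, 0.0162, 0.2655]
tcp_rot: [0.003, 0.8, 0.6, 0.003]
wrist_force: [0.3, 0.1, 1.4]
opening: 0.0854
grip_force: 0.0
```

```bash
python3 - <<'E'
from h import *
s=env.sense(); print(s["position"])
c=env.read_camera("wrist"); np.savez("wr3.npz",**c); w=cloud(c); save("wr3.png",c["image"])
t=env.read_camera("top"); wt=cloud(t)
for nm,W,b in (("wrist",w,(100,420,0,300)),("top",wt,(100,195,130,215))):
  for q in [(.095,.109),(.004,.014),(.152,.165),(.05,.066)]:
    try: fit(W,*b,*q,nm+str(q))
    except Exception as e: print(nm,q,"none")
E
```

```text
[0.56718795 0.01616661 0.26548336]
wrist(0.095, 0.109) 7771 c [0.5956 0.1202] size [99.4 60.1] long ax deg 74.1 z 0.1028 mean [0.5963 0.1226]
wrist(0.004, 0.014) 4624 c [0.5933 0.1263] size [138.7 130.4] long ax deg 73.2 z 0.0088 mean [0.5876 0.124 ]
wrist (0.152, 0.165) none
wrist(0.05, 0.066) 683 c [0.5611 0.1354] size [108.1   6.8] long ax deg 74.3 z 0.0586 mean [0.5619 0.138 ]
top (0.095, 0.109) none
top(0.004, 0.014) 104 c [0.529  0.0892] size [35.8 32.7] long ax deg 84.5 z 0.0077 mean [0.5296 0.0898]
top (0.152, 0.165) none
top (0.05, 0.066) none
```

View pics/wr3.png

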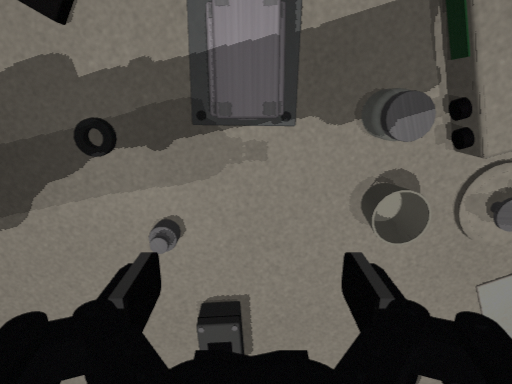

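The stacked case shows at px cols 205–287, rows 0–120. It sits on the base with even margins, within about 1 mm. Now the instrument box.

```bash
python3 - <<'E'
from h import *
plan([(.4525,-.235,.22,-13)])
E
```

```text
[[-0.93,-0.13,0.14,0.01,0,-0.05],[-0.93,-0.14,0.14,0.01,0,-0.05],[-0.92,-0.14,0.14,0,0,-0.05],[-0.92,-0.14,0.14,0.01,0,-0.05],[-0.92,-0.15,0.14,0,0,-0.05],[-0.92,-0.15,0.14,0.01,0,-0.06],[-0.92,-0.16,0.14,0,0,-0.05],[-0.92,-0.16,0.14,0.01,0,-0.06],[-0.92,-0.16,0.14,0,-0.01,-0.05],[-0.93,-0.17,0.13,0.01,0,-0.06]]
[[-0.92,-0.17,0.14,0,-0.01,-0.05],[-0.93,-0.18,0.13,0.01,0,-0.06]]
```

Request:
{"fn": "move_arm", "kwargs": {"series": [[-0.93,-0.13,0.14,0,0,-0.05],[-0.93,-0.14,0.14,0,0,-0.05],[-0.92,-0.14,0.14,0,0,-0.05],[-0.92,-0.14,0.14,0,0,-0.05],[-0.92,-0.15,0.14,0,0,-0.05],[-0.92,-0.15,0.14,0,0,-0.06],[-0.92,-0.16,0.14,0,0,-0.05],[-0.92,-0.16,0.14,0,0,-0.06],[-0.92,-0.16,0.14,0,0,-0.05],[-0.93,-0.17,0.13,0,0,-0.06]]}}

```text
time: 10.68
position: [0.4717, -0.1907, 0.2249]
tcp_rot: [0.001, 0.784, 0.621, 0.001]
wrist_force: [0.5, -0.7, 0.4]
opening: 0.0851
grip_force: 0.0
```

Request:
{"fn": "move_arm", "kwargs": {"series": [[-0.92,-0.17,0.14,0,0,-0.05],[-0.93,-0.18,0.13,0,0,-0.06],[0,0,0,0,0,0],[0,0,0,0,0,0]]}}

```text
time: 11.02
position: [0.4523, -0.2344, 0.2183]
tcp_rot: [0.001, 0.782, 0.623, 0.001]
wrist_force: [0.1, 0.4, -0.0]
opening: 0.0849
grip_force: 0.0
```

```bash
python3 - <<'E'
from h import *
s=env.sense(); print(s["position"],s["joints"])
c=env.read_camera("wrist"); np.savez("wr4.npz",**c); w=cloud(c); save("wr4.png",c["image"])
fit(w,150,360,60,300,.045,.062,"instr")
plan([(.4525,-.235,.1,-13)])
E
```

```text
[ 0.45234614 -0.23444546  0.21833422] [-0.33568096  0.17065535  0.8532388   1.7343492  -0.13400208  1.29480858
  0.32100293]
instr 6128 c [ 0.4521 -0.235 ] size [109.3  60. ] long ax deg 77.0 z 0.0529 mean [ 0.4528 -0.2318]
[[-0.01,0,0.95,0.01,0,0.01],[-0.02,0,0.95,0,0,0.01],[-0.01,-0.01,0.95,0.01,0,0.01],[-0.02,0,0.94,0,0,0.01],[-0.01,0,0.95,0.01,0,0]]
```

Request:
{"fn": "move_arm", "kwargs": {"series": [[0,0,0.95,0,0,0],[0,0,0.95,0,0,0],[0,0,0.95,0,0,0],[0,0,0.95,0,0,0],[0,0,0.95,0,0,0],[0,0,0.95,0,0,0],[0,0,0.95,0,0,0],[0,0,0.9,0,0,0],[0,0,0,0,0,0],[0,0,0,0,0,0]]}}

```text
time: 11.9
position: [0.4532, -0.2327, 0.0293]
tcp_rot: [-0.0, 0.781, 0.624, 0.0]
wrist_force: [1.2, -0.2, 0.5]
opening: 0.0854
grip_force: 0.0
```

```bash
python3 - <<'E'
from h import *
s=env.sense(); print(s["position"],s["joints"])
plan([(.4522,-.235,.014,-13)])
E
```

```text
[ 0.45323339 -0.23274777  0.02932096] [-0.2091648   0.42370329  0.75342894  1.94442312 -0.36399282  0.91234153
  0.50519612]
[[-0.1,-0.02,0.61,0,0,0.06]]
```

Request:
{"fn": "move_arm", "kwargs": {"series": [[-0.08,-0.02,0.6,0,0,0.05],[0,0,0,0,0,0],[0,0,0,0,0,0]]}}

```text
time: 12.15
position: [0.4531, -0.2359, 0.0161]
tcp_rot: [0.001, 0.783, 0.622, 0.001]
wrist_force: [-0.1, 0.7, 0.8]
opening: 0.0857
grip_force: 0.0
```

Request:
{"fn": "move_arm", "kwargs": {"series": [[0,0,0,0,0,0],[0,0,0,0,0,0],[0,0,0,0,0,0],[0,0,0,0,0,0],[0,0,0,0,0,0],[0,0,0,0,0,0]], "hand": 255, "force": 60}}

```text
time: 12.65
position: [0.4531, -0.2363, 0.0164]
tcp_rot: [0.002, 0.783, 0.622, 0.002]
wrist_force: [-1.3, 2.4, 8.0]
opening: 0.0593
grip_force: 65.1
```

```bash
python3 - <<'E'
from h import *
s=env.sense(); print(s["position"],s["tcp_rot"],s["opening"]); M=Rm(s["tcp_rot"]); print(M.round(4),"along off",(np.array([.4521,-.235])-s["position"][:2])@M[:2,0])
plan([(.4525,-.235,.06,-13.5),(.5615,.0209,.23,-16.8)])
E
```

```text
[ 0.45312566 -0.23628082  0.01636186] [0.00157783 0.78293242 0.62210256 0.00165759] 0.059298002047965585
[[ 2.260e-01  9.741e-01  4.600e-03]
 [ 9.741e-01 -2.260e-01 -4.000e-04]
 [ 6.000e-04  4.500e-03 -1.000e+00]] along off 0.0010159203498388487
[[0.02,-0.01,-0.87,0.03,0,0.05],[0.03,-0.02,-0.88,0.03,-0.01,0.05],[1,0.17,-0.62,0,0,0.07],[1,0.16,-0.62,0,0,0.06],[1,0.16,-0.62,0,0,0.07],[1,0.15,-0.62,0,0,0.06],[1,0.15,-0.62,0,0,0.07],[1,0.14,-0.62,0,0,0.06],[1,0.14,-0.62,0,0,0.07],[1,0.13,-0.61,0,0,0.06]]
[[1,0.12,-0.62,0,0,0.07],[1,0.12,-0.61,0,0,0.06],[1,0.12,-0.62,0,0,0.07]]
```

Request:
{"fn": "move_arm", "kwargs": {"series": [[0,0,-0.87,0,0,0.05],[0,0,-0.88,0,0,0.05],[1,0.17,-0.62,0,0,0.07],[1,0.16,-0.62,0,0,0.06],[1,0.16,-0.62,0,0,0.07],[1,0.15,-0.62,0,0,0.06],[1,0.15,-0.62,0,0,0.07],[1,0.14,-0.62,0,0,0.06],[1,0.14,-0.62,0,0,0.07],[1,0.13,-0.6,0,0,0.06]]}}

```text
time: 13.48
position: [0.5312, -0.0488, 0.1835]
tcp_rot: [0.001, 0.798, 0.602, 0.001]
wrist_force: [0.8, -0.4, -4.5]
opening: 0.059
grip_force: 67.7
```

Request:
{"fn": "move_arm", "kwargs": {"series": [[1,0.12,-0.6,0,0,0.07],[1,0.12,-0.6,0,0,0.06],[1,0.12,-0.6,0,0,0.07],[0,0,0,0,0,0],[0,0,0,0,0,0]]}}

```text
time: 13.9
position: [0.5612, 0.0215, 0.228]
tcp_rot: [0.001, 0.802, 0.597, 0.001]
wrist_force: [-1.4, -0.6, -4.7]
opening: 0.0595
grip_force: 67.8
```

```bash
python3 - <<'E'
from h import *
s=env.sense(); print(s["position"],s["wrist_force"],s["joints"])
c=env.read_camera("wrist"); np.savez("wr5.npz",**c); w=cloud(c)
fit(w,150,360,0,384,.095,.109,"case"); fit(w,100,420,0,300,.004,.014,"plate")
plan([(.5945,.1265,.2,-16.8),(.5945,.1265,.135,-16.8)])
E
```

```text
[0.5611778  0.0214843  0.22799368] [-1.42558656 -0.60813552 -4.67984995] [-0.69696567  0.29199757  0.75068796  1.58517435 -0.20269165  1.34083089
 -0.2118556 ]
case 9304 c [0.5947 0.1169] size [92.7 60.3] long ax deg 74.1 z 0.1028 mean [0.5954 0.1194]
plate 4989 c [0.5924 0.123 ] size [131.6 130.1] long ax deg 73.0 z 0.0089 mean [0.5845 0.123 ]
[[0.9,0.01,0.22,0.01,0,0],[0.9,0.01,0.22,0.01,0,0],[0.89,0.02,0.22,0,0,0],[0.9,0.01,0.22,0.01,0,0],[0.89,0.02,0.21,0,0,0.01],[0,0,0.87,0,0,0],[0,0,0.87,0,0,0],[0.01,0,0.86,0,0,0]]
```

Request:
{"fn": "move_arm", "kwargs": {"series": [[0.9,0,0.22,0,0,0],[0.9,0,0.22,0,0,0],[0.9,0.02,0.22,0,0,0],[0.9,0,0.22,0,0,0],[0.9,0.02,0.2,0,0,0],[0,0,0.87,0,0,0],[0,0,0.87,0,0,0],[0,0,0.6,0,0,0],[0,0,0,0,0,0],[0,0,0,0,0,0]]}}

```text
time: 14.78
position: [0.5936, 0.1253, 0.1412]
tcp_rot: [0.001, 0.804, 0.595, -0.0]
wrist_force: [-0.3, -0.0, -3.0]
opening: 0.0593
grip_force: 67.3
```

```bash
python3 - <<'E'
from h import *
s=env.sense(); print(s["position"],s["wrist_force"],Rm(s["tcp_rot"]).round(4))
plan([(.5945,.1265,.121,-16.8)],step=.3)
E
```

```text
[0.59363091 0.12526062 0.14124746] [-3.44295455e-01 -1.17449021e-03 -2.97335989e+00] [[ 2.913e-01  9.566e-01  6.000e-04]
 [ 9.566e-01 -2.913e-01 -2.000e-03]
 [-1.700e-03  1.100e-03 -1.000e+00]]
[[0.02,0.01,0.27,0,0.01,-0.01],[0.02,0,0.27,0.01,0.01,-0.01],[0.02,0.01,0.27,0,0,-0.01]]
```

Request:
{"fn": "move_arm", "kwargs": {"series": [[0,0,0.27,0,0,0],[0,0,0.27,0,0,0],[0,0,0.25,0,0,0],[0,0,0,0,0,0],[0,0,0,0,0,0]]}}

```text
time: 15.2
position: [0.5944, 0.1267, 0.122]
tcp_rot: [0.001, 0.803, 0.596, 0.001]
wrist_force: [-0.6, -0.2, -3.9]
opening: 0.0594
grip_force: 67.5
```

Request:
{"fn": "move_arm", "kwargs": {"series": [[0,0,0.04,0,0,0],[0,0,0,0,0,0],[0,0,0,0,0,0]]}}

```text
time: 15.45
position: [0.5948, 0.1268, 0.1216]
tcp_rot: [0.001, 0.803, 0.596, 0.001]
wrist_force: [-0.1, 0.5, -3.4]
opening: 0.0592
grip_force: 67.5
```

Request:
{"fn": "move_arm", "kwargs": {"series": [[0,0,0.06,0,0,0],[0,0,0,0,0,0],[0,0,0,0,0,0]]}}

```text
time: 15.7
position: [0.5946, 0.1268, 0.1197]
tcp_rot: [0.001, 0.803, 0.596, 0.001]
wrist_force: [-0.2, 0.1, -4.2]
opening: 0.0587
grip_force: 67.5
```

Request:
{"fn": "move_arm", "kwargs": {"series": [[0,0,0.04,0,0,0],[0,0,0,0,0,0],[0,0,0,0,0,0]]}}

```text
time: 15.95
position: [0.5946, 0.1268, 0.1187]
tcp_rot: [0.001, 0.803, 0.596, 0.001]
wrist_force: [0.4, -0.3, -3.3]
opening: 0.0591
grip_force: 67.5
```

Request:
{"fn": "move_arm", "kwargs": {"series": [[0,0,0.03,0,0,0],[0,0,0,0,0,0],[0,0,0,0,0,0]]}}

```text
time: 16.2
position: [0.5947, 0.1267, 0.1185]
tcp_rot: [0.001, 0.803, 0.596, 0.001]
wrist_force: [-3.1, -0.8, 2.0]
opening: 0.0594
grip_force: 68.0
```

Request:
{"fn": "move_arm", "kwargs": {"series": [[0.1,0,-0.02,0,0,0],[0.1,0,0,0,0,0],[0.1,0,0,0,0,0],[0,0,0,0,0,0],[0,0,0,0,0,0]]}}

```text
time: 16.62
position: [0.597, 0.1346, 0.1185]
tcp_rot: [0.001, 0.803, 0.596, 0.001]
wrist_force: [0.2, 0.2, -2.3]
opening: 0.0591
grip_force: 67.8
```

Request:
{"fn": "move_arm", "kwargs": {"series": [[0.1,0,0,0,0,0],[0,0,0,0,0,0],[0,0,0,0,0,0]]}}

```text
time: 16.87
position: [0.5976, 0.1366, 0.1185]
tcp_rot: [0.001, 0.803, 0.596, 0.001]
wrist_force: [0.7, 1.8, -3.0]
opening: 0.0589
grip_force: 67.7
```

Request:
{"fn": "move_arm", "kwargs": {"series": [[0.1,0,0,0,0,0],[0,0,0,0,0,0],[0,0,0,0,0,0]]}}

```text
time: 17.12
position: [0.5983, 0.1387, 0.1185]
tcp_rot: [0.001, 0.803, 0.596, 0.001]
wrist_force: [-0.1, -0.8, -2.1]
opening: 0.059
grip_force: 67.7
```

```bash
cat > st.py <<'E'
from h import *
O=np.array([.5935,.1269]); u=np.array([np.cos(np.radians(73.2)),np.sin(np.radians(73.2))]); x=np.array([u[1],-u[0]])
s=env.sense(); p=s["position"]; f=s["wrist_force"]; M=Rm(s["tcp_rot"])
print("stand y",(p[:2]-O)@u+.001,"x",(p[:2]-O)@x,"z",p[2],"F along",f[:2]@u,"lat",f[:2]@x,"Fz",f[2],"az",np.degrees(np.arctan2(M[1,0],M[0,0])))
E
python3 st.py
```

```text
stand y 0.013646383773900362 x 0.0011874668550883396 z 0.11849899858638561 F along -0.7882748738194763 lat 0.14945923649484238 Fz -2.0674563075128938 az 73.16217121886494
```

Request:
{"fn": "move_arm", "kwargs": {"series": [[0.1,0,0,0,0,0],[0.1,0,0,0,0,0],[0,0,0,0,0,0],[0,0,0,0,0,0],[0,0,0,0,0,0]]}}

```text
time: 17.53
position: [0.5997, 0.1432, 0.1185]
tcp_rot: [0.001, 0.803, 0.596, 0.001]
wrist_force: [-1.6, -4.1, -2.0]
opening: 0.0591
grip_force: 67.8
```

```bash
python3 st.py
```

```text
stand y 0.018417156884396303 x 0.001259335535495919 z 0.11850968316723305 F along -4.3722617241294675 lat -0.3475124047310023 Fz -1.953633033274998 az 73.14792044181034
```

Request:
{"fn": "move_arm", "kwargs": {"series": [[0.1,0,0,0,0,0],[0,0,0,0,0,0],[0,0,0,0,0,0],[0,0,0,0,0,0]]}}

```text
time: 17.87
position: [0.6004, 0.1453, 0.1185]
tcp_rot: [0.001, 0.803, 0.596, 0.001]
wrist_force: [-2.3, -4.5, -1.5]
opening: 0.0591
grip_force: 67.9
```

```bash
python3 st.py
```

```text
stand y 0.020561806092286125 x 0.0012672775817524568 z 0.11849544362857112 F along -4.942799579833376 lat -0.9465324010362923 Fz -1.4744518794439967 az 73.1318179409186
```

Request:
{"fn": "move_arm", "kwargs": {"series": [[0.1,0,0,0,0,0],[0.1,0,0,0,0,0],[0,0,0,0,0,0],[0,0,0,0,0,0],[0,0,0,0,0,0]]}}

```text
time: 18.28
position: [0.6016, 0.1494, 0.1185]
tcp_rot: [0.001, 0.803, 0.596, 0.0]
wrist_force: [-3.6, -6.1, 0.1]
opening: 0.0592
grip_force: 68.1
```

```bash
python3 st.py
```

```text
stand y 0.024850291216121423 x 0.0013006954454113425 z 0.11851538850852039 F along -6.894114575225716 lat -1.6381492540789844 Fz 0.07034858776868125 az 73.10455722348631
```

Request:
{"fn": "move_arm", "kwargs": {"series": [[0.06,0,0,0,0,0],[0,0,0,0,0,0],[0,0,0,0,0,0],[0,0,0,0,0,0]]}}

```text
time: 18.62
position: [0.6019, 0.1502, 0.1185]
tcp_rot: [0.002, 0.803, 0.595, -0.0]
wrist_force: [-5.2, -8.0, 1.8]
opening: 0.0591
grip_force: 68.3
```

```bash
python3 st.py; python3 - <<'E'
from h import *
u=np.array([np.cos(np.radians(73.2)),np.sin(np.radians(73.2))]); F=[]
for i in range(6):
    c=env.read_camera("scene"); F.append(env.sense()["wrist_force"])
F=np.array(F); print(F[:,:2]@u,F[:,2])
save("end.png",cv2.resize(c["image"][225:370,265:425],None,fx=4,fy=4,interpolation=cv2.INTER_CUBIC))
E
```

```text
stand y 0.02572683141222321 x 0.0012693441687439797 z 0.11852011986263805 F along -9.127057133770538 lat -2.7045836011143836 Fz 1.7643963193554515 az 73.07661627456734
[ -9.05015944  -9.00710701  -8.50088545  -9.2547746  -10.04339242
  -7.6185797 ] [1.20704292 0.96002156 0.72833407 1.03363462 1.61029509 0.92803248]
```

View pics/end.png

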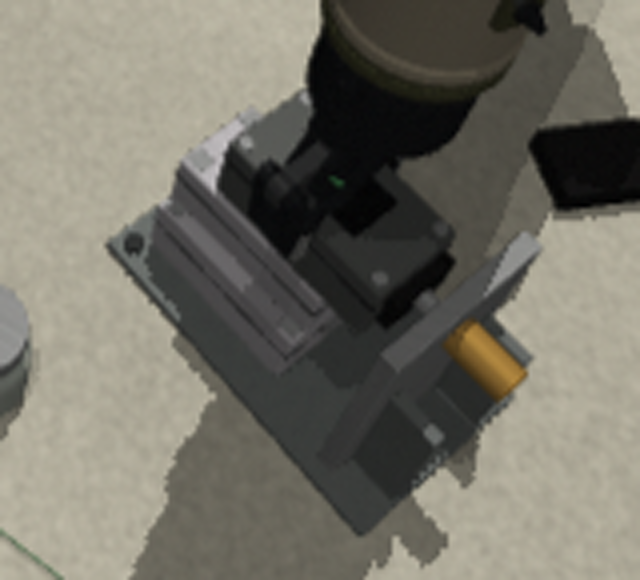

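The box stands on the case stack with its end bearing on the pad at crop (430,290), and nothing else looks disturbed. I'll nudge it slightly, then check the extents in depth.

Request:
{"fn": "move_arm", "kwargs": {"series": [[0.04,0,-0.01,0,0,0],[0,0,0,0,0,0],[0,0,0,0,0,0],[0,0,0,0,0,0]]}}

```text
time: 19.25
position: [0.6021, 0.151, 0.1186]
tcp_rot: [0.002, 0.803, 0.595, -0.0]
wrist_force: [-3.7, -7.7, -0.5]
opening: 0.0593
grip_force: 67.9
```

```bash
python3 st.py; python3 - <<'E'
from h import *
O=np.array([.5935,.1269]); u=np.array([np.cos(np.radians(73.2)),np.sin(np.radians(73.2))]); x=np.array([u[1],-u[0]])
F=[]
for i in range(6):
    c=env.read_camera("scene"); F.append(env.sense()["wrist_force"])
F=np.array(F); print(F[:,:2]@u,F[:,2])
w=cloud(c)[225:370,265:425].reshape(-1,3); q=w[:,:2]-O; Y=q@u; X=q@x; Z=w[:,2]
for nm,a,b in (("case",.097,.108),("box",.149,.16),("base",.053,.064),("upright",.162,.18)):
    m=(Z>a)&(Z<b)&(abs(X)<.07)&(Y>-.09)&(Y<.13)
    if nm=="upright": m=(Z>.02)&(Z<.156)&(Y>.085)&(Y<.115)&(X>.03)&(X<.055)
    print(nm,m.sum(),"Y",np.percentile(Y[m],[1,50,99]).round(4),"X",np.percentile(X[m],[1,99]).round(4)) if m.sum() else print(nm,0)
print(env.sense()["time"])
E
```

```text
stand y 0.026590565773467557 x 0.001270741763593894 z 0.11855882406143886 F along -8.493986405428368 lat -1.340505481763181 Fz -0.49559377093256163 az 73.06848441644263
[-9.13744117 -9.23530013 -9.15566444 -9.07601452 -9.34875563 -9.74157747] [-0.65474027 -0.54253898 -0.39809737 -0.44822036 -1.10410114  0.1177636 ]
case 384 Y [-0.0559 -0.004   0.1287] X [-0.0385  0.0553]
box 1178 Y [-0.028   0.0588  0.1109] X [-0.0495  0.0544]
base 327 Y [-0.0524  0.0129  0.1276] X [-0.006   0.0554]
upright 185 Y [0.0989 0.1106 0.1147] X [0.0311 0.055 ]
19.55
```

```bash
python3 -c "
from cell import env
print(env.close_job())"
```

```text
the job is handed in; nothing more can be done
None
```

I handed the job in at about 19.6 s of the 61 s allowed, with no verdict returned: the loose case is stacked within about 1 mm and let go, and the arm is still holding the instrument box against the pad, about 13–16 mm in, with the arm feeling about 9 N in total.

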